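Draw the work nest out from under the press guard with the pull hook

TASK

The work nest of the small marking press has been left under the yellow guard, where no hand may go. Take the orange pull hook from its blue rest, reach in under the guard, drop the hook's tip into the nest's bail and draw the nest steadily out along its guides and against the spring buffer until the red latch drops in behind the keeper and locks it; pull firmly but never with more than 24 N, keep the gripper itself off the guard and the nest, do not bang the hook against the guard or the slideway, and leave the other things on the bench where they are. Then lift the hook off and lay it back in its rest as you found it.

Things in the scene. Friction and masses are not known exactly. Their poses are not given: they have to be found in the camera images.
- station: Press station, fixed, placed differently each time: base plate 430 x 128 x 10 mm (x -120 to +310 mm) with slideway (steel guides, 29 mm high), yellow barred guard, and grey air press head from x +155 mm back, up to z 270 mm; ram bottom z 76 mm at x +185 mm. Origin on the bench on the slideway's centre line. The nest is drawn out along -x; +x leads under the guard; z up.
- guard_mouth (a point): Middle of the guard's open front, 60 mm above the bench, 35 mm towards +x of the station's origin. Clear opening 116 mm wide, up to 118 mm above the bench; guard's top 130 mm, it reaches 215 mm farther back.
- nest: Work nest, loose slide 90 x 92 x 26 mm, 0.3 to 0.6 kg, a bracket on top (to z 53 mm). Slides only along the station's x, 1.5 mm side play, 2 to 7 N friction. Origin centre of underside (10 mm over the bench), axes as the station's; starts 150 to 190 mm behind the station's origin, locked within 10 mm of it. Keeper on top at y +45.5 mm: ramp in front, rear face x -15 mm, top z 36 mm.
- bail (a point): Middle of the bail's cross bar: level staple of 8 mm round bar in front of the nest, 30 mm above the bench, 73 mm in front (-x) of the nest's origin; cross bar along the nest's y. The window behind it, for the hook's tip from above, reaches 4 to 28 mm from here towards +x and 16 mm to either side; free below down to the base plate.
- slide_front (a point): Point of the station on the slideway's centre line, 94 mm in front (-x) of its origin, 10 mm above the bench. A blue end stop (crossbar 116 x 14 mm, its top 32 mm above the bench, a post 63 mm high at y +58 mm) is clamped across the slideway here, but up to 8 mm farther forward or back, as the setter left it; it is not measured and must be felt.
- front_edge (a point): Front (-x) end of the station's base plate, 120 mm in front of its origin. On the end stop, behind it, sit two sprung rubber buffers at y +-30 mm, 27 mm above the bench, 5 N per mm, 8 mm travel. The nest must press them in about 2 mm (some 10 N besides the friction) before the latch can drop, and afterwards they hold it back against the latch.
- latch (a joint): Angle of the red drop latch, rad: 0 fully down (at the start and when locked), about 0.12 riding on the keeper, at most 0.6. A 76 mm arm along the slideway at y +45.5 mm, hinged on the end stop 54 mm above the bench, with a steel nose at its rear. The keeper's ramp lifts it in passing and a light spring drops it behind the keeper by itself once the nest is far enough out.
- pull_hook: Pull hook, 0.14 kg: orange grip 110 x 24 x 26 mm (24 mm across y), black collar 38 mm across at x +55 to +60 mm, 8 mm steel rod ahead to x +170 mm, there bent straight down (-z), lowest point 50 mm below the rod's axis. Origin: middle of the grip on the rod's axis; x points to the tip, z up. Starts lying in its rest.
- hook_tip (a point): On the axis of the bent end of the hook (8 mm thick), 8 mm above its lowest point; at x +170, z -42 mm of the hook.
- hook_rest: Blue hook rest, fixed, placed differently each time: base plate 165 x 80 x 6 mm; flared forks at x -40 mm (12 mm thick, for the grip, 32 mm wide inside, tips z 76 mm) and x +95 mm (8 mm thick, for the rod, 16 mm wide, tips z 82 mm). Origin on the bench below the resting grip's middle; x the way the tip lies. Grip free at both sides from x -33 to +53 mm.
- rest_seat (a point): Where the middle of the hook's grip lies when at rest: 65 mm above the rest's origin.
- bracket_2: Stamped bracket, 37 x 95 x 27 mm, bystander; origin centre of underside.
- hex_key: Black hex key 82 x 31 x 6 mm, bystander.
- bolt_m12_1: M12 bolt standing on its head, 50 mm high, bystander.
- bolt_m12_2: A second M12 bolt, bystander.
- scraper: Steel scraper blade 174 x 22 x 8 mm, bystander.
- oiler: Red oil can, 56 mm across, 178 mm high, bystander.

How it is judged:
By the outcome, as a careful person would: the job done as asked, in the order asked, and still so for the second after the job is handed in, with the robot touching nothing.
It also fails if it takes over 72 s, if anything falls off the work surface, if the arm or the gripper's body presses on something with over 40 N, if the wrist force passes 120 N, or if a joint passes its speed limit or range.

ROBOT

A 7-joint arm with a two-finger parallel gripper is mounted at the origin on a cart in front of the work surface, level with it; the furniture and walls round the work are solid. World frame = base frame: x ahead of the robot, y to its left, z up, the work surface at z = 0. Lengths are in m, angles in rad, forces in N, time in s.
With the tool pointing down it reaches from about 0.425 to 0.925 m from the base axis. Payload 6.8 kg.
Tool frame: the origin (TCP) lies on the front face of the gripper's body, between the roots of the fingers; the fingertips stand 73 mm ahead of it and the grasp point (between the pads) lies 54 mm ahead of it (env.nose_length is the distance from the TCP to the fingertips, in m); z points along the fingers, y is the line along which they close (so a half turn about z gives the same grasp; the last joint's range is limited). The gripper opens to 85 mm and grips with 20 to 120 N. Pads are 22 mm wide; open, the fingers measure 114 mm over their backs; the gripper's body (76 mm by 85 mm) begins 54 mm behind the grasp point. The pads swing forward as they close: fully open they stand 13 mm farther back than shut.
Start: joints at [-1.444, 0.477, 0.022, 1.555, -0.011, 1.109, -0.083], TCP at [0.157, 0.656, 0.304] pointing down, gripper open.
Joint ranges: [-2.96, 2.96], [-0.34, 2.1], [-1.41, 1.46], [0.24, 2.44], [-1.37, 4.51], [0.17, 1.92], [-2.96, 2.96]. Speed limits (rad/s): [2.39, 2.39, 3.14, 3.14, 3.14, 3.14, 3.14].

INTERFACE

Orientations are given as a unit quaternion [w, x, y, z].
In Python, from cell import env, kin, camera, calibration, job gives the robot as it stands. The module is installed in compiled form; this text tells all that it offers. Calls block until the motion is done:
- env.reach(position, orientation): joint-space move of the TCP to a pose.
- env.movel(position, velocity=0.15, rot=None, stop_force=None): straight line of the TCP; rot=None keeps the orientation; velocity is the mean speed in m/s. With stop_force (N) it stops when the force on the tool has changed by that much, and returns True; else False.
- env.goto_joints(angles): joint-space move.
- env.grip(opening, f_grip=None): finger opening in m; f_grip is the grip in N (None keeps the last); returns when the fingers have stopped.
- env.dwell(seconds).
- kin.inverse_kinematics(position, orientation): joint angles nearest the present ones, or None.
- env.get_state(): the state.
- camera(name): name is "side" or "top" or "wrist"; returns (picture, depth): 480x640x3 uint8, blue, green, red; 480x640 float32, m along the optical axis (not along the pixel's ray), 0 where there is no reading.
- calibration(name): a dict with "fx", "fy", "cx", "cy" (pixels), "k1" (the pictures are not rectified: a ray, as slopes to the right and down, at radius r is drawn at 1 + k1 r^2 times it, then the intrinsics apply), "rvec" (rotation vector, rad) and "tvec" (3), from world to camera coordinates, as OpenCV has them. Camera axes: x right, y down, z forward; pixel columns grow to the right and rows downward; lengths in m; the calibration is good to about 2 mm. A picture is of the moment at which its call begins: read the wrist's pose just before it. calibration takes no time and is no camera call; for the wrist camera it gives the pose at the moment of the call.
A pose or a line that the arm cannot do raises env.PlanningError and nothing moves.
- job.job_done(): hands the job in; it is judged then, once.
The state is a dict: "time": time; "qpos": joint angles; "joint_velocities": joint speeds; "joint_torque": joint torques, N m; "tcp_pos": TCP position; "orientation": TCP orientation; "force": force on the tool from outside, world axes, zero at the start; "torque": the same for the moment, N m; "opening": finger opening in m; "gripper_force": force on a finger pad.
Only numpy, scipy, OpenCV 4.12 (cv2) and the standard library are available. Lean on these libraries where they do the work, as an engineer would, in place of code of your own. Each camera call takes 0.05 s, during which the arm holds its last target. There are 200 camera calls.

## Working session

There is one attempt and no reset: what is moved stays moved. The work goes in short steps, each a Python script; the robot and the scene stay as the last script left them, time stands still between calls to the robot, and variables do not carry over. Pictures are saved under pics/ and viewed, at most 10 in all, crops included, and the job is handed in when it is done.

```bash
mkdir -p pics
cat > h.py <<'E'
import numpy as np, cv2
from cell import env, kin, camera, calibration, job
def cloud(name):
    c=calibration(name); im,d=camera(name)
    K=np.array([[c['fx'],0,c['cx']],[0,c['fy'],c['cy']],[0,0,1]])
    v,u=np.mgrid[:480,:640]
    p=cv2.undistortPoints(np.stack([u,v],-1).reshape(-1,1,2).astype(np.float64),K,np.array([c['k1'],0,0,0.])).reshape(480,640,2)
    R=cv2.Rodrigues(np.array(c['rvec'],float))[0]; t=np.array(c['tvec'],float).ravel()
    P=np.dstack([p*d[...,None],d])
    W=(P-t)@R
    W[d<=0]=np.nan
    return im,d,W,(-R.T@t),R
E
python3 - <<'E'
from h import *
s=env.get_state(); print(s)
for n in('top','side'):
    im,d,W,C,R=cloud(n); cv2.imwrite(f'pics/{n}.png',im); np.savez(f'{n}.npz',im=im,W=W); print(n,C,R[2])
E
```

```text
{'time': 0.0, 'qpos': array([-1.4440768 ,  0.47779252,  0.02230474,  1.55646524, -0.01150018,
        1.10928966, -0.08312832]), 'joint_velocities': array([ 3.78077757e-04,  6.42696327e-04, -6.31992613e-05,  7.34447311e-04,
        6.49175491e-04,  1.38873588e-04,  4.98481075e-04]), 'joint_torque': array([-1.26294012e-04, -5.96450007e+01,  1.60796966e+00, -2.81207621e+01,
        1.24441463e-02,  9.29964735e-03,  8.49586002e-06]), 'tcp_pos': array([0.15692761, 0.6560266 , 0.30292418]), 'orientation': array([-4.73619348e-05,  1.17128160e-01,  9.93116388e-01, -9.12374010e-04]), 'force': array([-0.03192339,  0.68053741, -0.48880041]), 'torque': array([ 0.02619368,  0.04248395, -0.00227997]), 'gripper_force': 0.0, 'opening': 0.08552876556361497}
top [0.39576518 0.00634593 1.42670553] [ 0.14472979  0.00738509 -0.98944366]
side [0.22944647 1.10652875 0.67635087] [ 0.25672875 -0.84853211 -0.46269169]
```

View pics/top.png

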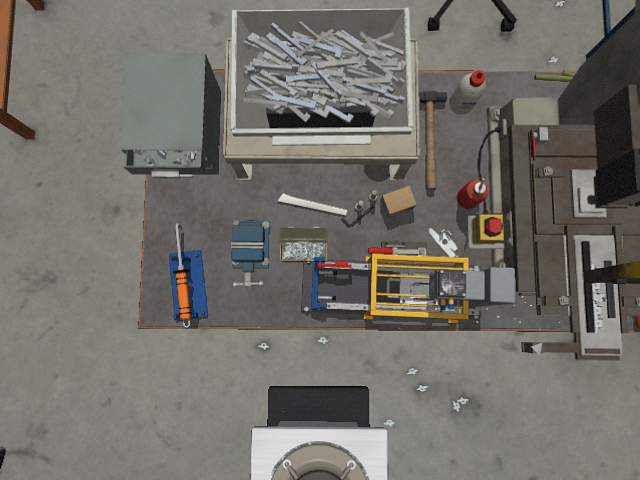

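View pics/side.png

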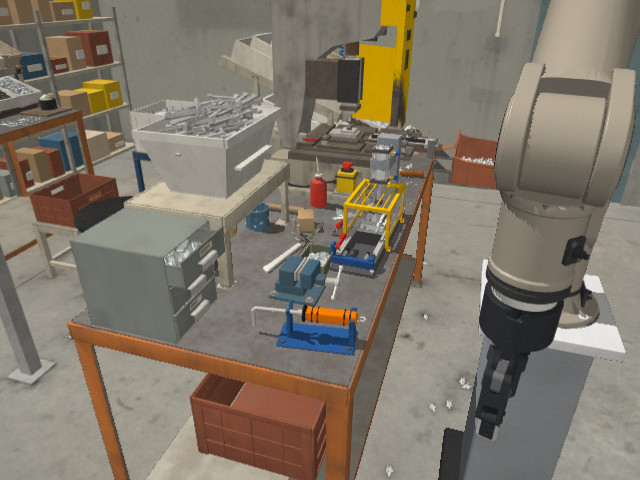

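The top view shows the rest at about (187,285) with the hook tip pointing up (+x). The end stop is at (315,285) and the guard spans (370–468, 255–320), so station +x points image-right, which is world −y.

```bash
cat > m.py <<'E'
import numpy as np, cv2
def hsv(im): return cv2.cvtColor(im,cv2.COLOR_BGR2HSV)
T=np.load('top.npz'); im,W=T['im'],T['W']; H=hsv(im)
reg=np.zeros((480,640),bool); reg[215:335,130:530]=1
def st(n,m):
    P=W[m&reg&np.isfinite(W[...,2])]
    if len(P)<5: print(n,len(P)); return
    (c,s,a)=cv2.minAreaRect(P[:,:2].astype(np.float32))
    print(n,len(P),'med',np.median(P,0).round(4),'zr',np.percentile(P[:,2],[2,98]).round(3),'rect',np.round(c,4),np.round(s,4),round(a,2)); return P
h,s,v=H[...,0],H[...,1],H[...,2]
x,y,z=W[...,0],W[...,1],W[...,2]
orange=(h>=5)&(h<18)&(s>170)&(v>120); yellow=(h>=20)&(h<32)&(s>150)&(v>100); blue=(h>100)&(h<118)&(s>130)
U=np.arange(640)[None]*np.ones((480,1))
st('orange',orange&(U<220))
st('yellow top',yellow&(U<480)&(z>.122)&(z<.14))
st('yellow bot',yellow&(U<480)&(z<.1))
st('blue rest',blue&(U<215)); st('rest base',blue&(U<215)&(z<.012))
st('stop',blue&(U>300)&(U<335)); st('stoptop',blue&(U>300)&(U<335)&(z>.027)&(z<.037)); st('post',blue&(U>300)&(U<335)&(z>.05))
st('rod',(U<190)&(U>170)&(z>.05)&(z<.08)&~orange&~blue&(s<60))
cv2.imwrite('pics/c1.png',cv2.resize(im[225:335,140:520],None,fx=2.1,fy=2.1,interpolation=2) if 0 else cv2.resize(im[235:330,295:480],None,fx=4.2,fy=4.2,interpolation=2))
E
python3 m.py
```

```text
orange 408 med [0.4572 0.3162 0.0782] zr [0.073 0.084] rect [0.4568 0.3173] [0.1063 0.0226] 7.8
yellow top 1747 med [ 0.4839 -0.1977  0.1295] zr [0.123 0.135] rect [ 0.5261 -0.2324] [0.2404 0.2329] 87.99
yellow bot 168 med [ 0.5017 -0.182   0.0113] zr [-0.002  0.044] rect [ 0.4823 -0.2333] [0.2516 0.1583] 87.78
blue rest 1452 med [0.4944 0.3092 0.007 ] zr [0.001 0.076] rect [0.486  0.3214] [0.164  0.0801] 7.58
rest base 1256 med [0.4933 0.3082 0.0065] zr [0.001 0.012] rect [0.486  0.3214] [0.164  0.0801] 7.58
stop 325 med [0.4847 0.0124 0.0339] zr [0.026 0.066] rect [0.4898 0.0034] [0.1189 0.0332] 0.45
stoptop 213 med [0.4847 0.013  0.0325] zr [0.028 0.037] rect [0.4853 0.0034] [0.1096 0.0332] 0.4
post 46 med [0.5439 0.0025 0.0626] zr [0.053 0.068] rect [0.544  0.0025] [0.0215 0.0098] 88.42
rod 225 med [0.5505 0.3309 0.0689] zr [0.06  0.077] rect [0.5068 0.3217] [0.2462 0.0284] 4.27
```

View pics/c1.png

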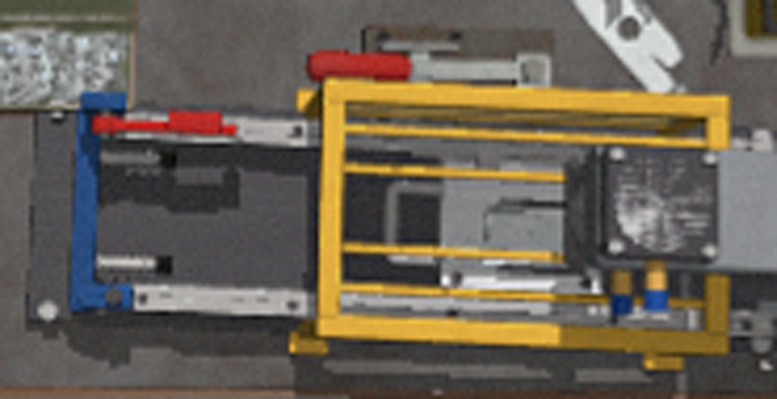

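The crop shows the bail as a light U with its cross bar at crop x≈391, y≈222 (full picture ≈ (388,288)). The window lies behind it, up to x≈440. The blue end stop is at crop x≈88.

```bash
cat >> m.py <<'E'
print('----')
V=np.arange(480)[:,None]*np.ones((1,640))
m=yellow&(U<470)&(V>250)&(z>.124)&(z<.138)
P=st('guard',m)
# long side bars: line fits
for lo,hi in((.40,.46),(.50,.58)):
    pass
Q=P[:,:2]
def fit(A):
    vx,vy,a,b=cv2.fitLine(A.astype(np.float32),cv2.DIST_HUBER,0,.001,.001).ravel(); return np.degrees(np.arctan2(vx,-vy)) if vy<0 else np.degrees(np.arctan2(-vx,vy)),(a,b)
lo=Q[Q[:,0]<np.percentile(Q[:,0],2)+.012]; hi=Q[Q[:,0]>np.percentile(Q[:,0],98)-.012]
print('near',len(lo),fit(lo),'far',len(hi),fit(hi)); fr=Q[Q[:,1]>Q[:,1].max()-.014]; print('front',fit(fr),fr.mean(0),Q[:,1].max())
# base plate front region & bail
for r in (284,288,292):
    print(r,[(c,*np.round(W[r,c],3),int(v[r,c])) for c in range(380,404,1)])
print([(c,*np.round(W[290,c],3),int(v[290,c])) for c in range(296,310)])
E
python3 m.py | sed -n '/----/,$p' | sed 's/np.float64//g;s/np.float32//g'
```

```text
----
guard 1677 med [ 0.4814 -0.1965  0.1296] zr [0.125 0.135] rect [ 0.4782 -0.2173] [0.2136 0.136 ] 87.99
near 471 ((-1.3173633), ((0.41555586), (-0.22247413))) far 442 ((-1.262872), ((0.5404768), (-0.20814559)))
front ((88.962456), ((0.47632492), (-0.116275564))) [ 0.47632491 -0.11627557] -0.1085217224942404
284 [(380, (0.49), (-0.144), (0.011), 51), (381, (0.489), (-0.146), (0.014), 48), (382, (0.49), (-0.149), (0.009), 51), (383, (0.49), (-0.152), (0.008), 50), (384, (0.49), (-0.154), (0.011), 51), (385, (0.49), (-0.157), (0.006), 50), (386, (0.488), (-0.156), (0.029), 69), (387, (0.488), (-0.158), (0.037), 100), (388, (0.488), (-0.161), (0.034), 107), (389, (0.488), (-0.163), (0.031), 79), (390, (0.49), (-0.168), (0.014), 55), (391, (0.49), (-0.172), (0.003), 52), (392, (0.49), (-0.173), (0.008), 46), (393, (0.49), (-0.175), (0.015), 48), (394, (0.49), (-0.178), (0.009), 50), (395, (0.49), (-0.18), (0.009), 48), (396, (0.49), (-0.183), (0.01), 48), (397, (0.49), (-0.185), (0.01), 50), (398, (0.49), (-0.188), (0.011), 48), (399, (0.489), (-0.187), (0.029), 60), (400, (0.488), (-
[... 1828 characters left out ...]
1), 65), (400, (0.47), (-0.189), (0.031), 142), (401, (0.469), (-0.19), (0.042), 140), (402, (0.47), (-0.194), (0.034), 137), (403, (0.469), (-0.195), (0.039), 135)]
[(296, (0.475), (0.059), (-0.001), 95), (297, (0.475), (0.057), (-0.006), 96), (298, (0.474), (0.054), (0.001), 96), (299, (0.474), (0.052), (0.002), 100), (300, (0.475), (0.049), (0.0), 101), (301, (0.475), (0.047), (-0.005), 103), (302, (0.474), (0.044), (0.012), 68), (303, (0.474), (0.042), (0.013), 74), (304, (0.474), (0.039), (0.016), 77), (305, (0.474), (0.037), (0.013), 82), (306, (0.474), (0.034), (0.012), 83), (307, (0.474), (0.032), (0.012), 79), (308, (0.474), (0.03), (0.016), 77), (309, (0.474), (0.027), (0.01), 80)]
```

```bash
cat >> h.py <<'E'
from scipy.spatial.transform import Rotation as Rn
O=np.array([.4811,-.075]); a=np.radians(-91.25); xs=np.array([np.cos(a),np.sin(a)]); ys=np.array([-xs[1],xs[0]])
RY=np.radians(7.7); REST=np.array([.4568,.3174]); GX=.008
FL=0
def quat(yaw,fl=None):   # tool down, tool x along hook x (or opposite)
    fl=FL if fl is None else fl
    q=(Rn.from_euler('z',yaw+np.pi*fl)*Rn.from_euler('x',np.pi)).as_quat(); return np.array([q[3],*q[:3]])
def tcp(origin,yaw,z):   # TCP for the hook's origin xy, axis height z
    return np.array([*(np.asarray(origin)+GX*np.array([np.cos(yaw),np.sin(yaw)])),z+.054])
def stn(tipx,z,y=0.): return tcp(O+(tipx-.170)*xs+y*ys,a,z)
E
python3 - <<'E'
from h import *
np.set_printoptions(precision=2,suppress=True)
for fl in(0,1):
    print(fl,kin.inverse_kinematics(tcp(REST,RY,.25),quat(RY,fl)),kin.inverse_kinematics(tcp(REST,RY,.065),quat(RY,fl)),kin.inverse_kinematics(stn(.005,.2),quat(a,fl)),kin.inverse_kinematics(stn(.1,.065),quat(a,fl)),kin.inverse_kinematics(stn(-.06,.065),quat(a,fl)))
T=np.load('top.npz');W=T['W']
sub=W[200:330,140:365]; 
# heights along the carry corridor
for y0 in np.arange(.0,.4,.04):
    m=(abs(W[...,1]-y0)<.02)&(W[...,0]>.4)&(W[...,0]<.72); print(round(y0,2),np.nanmax(W[...,2][m]).round(3))
E
```

```text
0 [-1.26  0.35  0.7   1.86 -0.26  1.03 -1.89] [-1.14  0.61  0.57  1.99 -0.51  0.68 -1.69] [-0.44  0.23  0.17  2.05 -0.05  0.86  2.88] [-0.97  0.94  1.26  2.2  -1.16  0.99 -2.15] [-0.31  0.48 -0.13  2.09  0.11  0.59  2.6 ]
1 [-0.81  0.29  0.13  1.83 -0.04  1.02  1.03] [-0.76  0.54  0.06  1.97 -0.05  0.64  1.04] [-0.83  0.27  0.63  2.07 -0.21  0.87 -0.1 ] [-0.63  0.54  0.67  2.18 -0.59  0.6   0.45] [-0.75  0.51  0.42  2.12 -0.37  0.59 -0.09]
0.0 0.12
0.04 0.119
0.08 0.121
0.12 0.092
0.16 0.094
0.2 0.095
0.24 0.015
0.28 0.083
0.32 0.181
0.36 0.182
```

```bash
sed -i 's/^FL=0/FL=1/' h.py
python3 - <<'E'
from h import *
np.set_printoptions(precision=4,suppress=True)
env.reach(tcp(REST,RY,.17),quat(RY))
im,d,W,C,R=cloud('wrist'); np.savez('w1.npz',im=im,W=W); cv2.imwrite('pics/w1.png',im)
H=cv2.cvtColor(im,cv2.COLOR_BGR2HSV); m=(H[...,0]>=5)&(H[...,0]<18)&(H[...,1]>170)&(H[...,2]>100)&(W[...,2]>.06)&(W[...,2]<.1)
P=W[m]; print(len(P),np.median(P,0),cv2.minAreaRect(P[:,:2].astype(np.float32)),np.percentile(P[:,2],[2,98]))
print(env.get_state()['time'])
E
```

```text
1726 [0.4379 0.3188 0.0771] ((0.455605149269104, 0.31759291887283325), (0.11079942435026169, 0.025220651179552078), 8.275057792663574) [0.0731 0.0797]
1.85
```

View pics/w1.png

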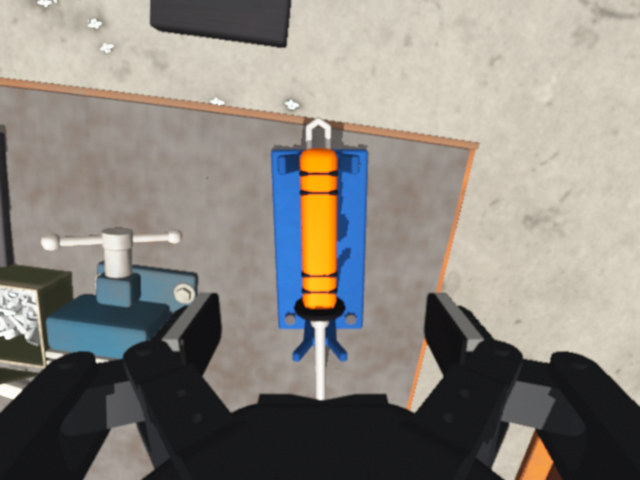

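The wrist view shows the grip centred between the open fingers at (320,230), with the forks at both ends. It measures 111 × 25 mm and lies within about 1 mm of the estimate, so I'll grasp it.

```bash
sed -i 's/radians(7.7)/radians(8.0)/; s/\[.4568,.3174\]/[.456,.3175]/' h.py
python3 - <<'E'
from h import *
np.set_printoptions(precision=4,suppress=True)
env.reach(tcp(REST,RY,.12),quat(RY))
print(env.movel(tcp(REST,RY,.065),.1,stop_force=10), env.get_state()['force'])
env.grip(.015,120); s=env.get_state(); print(s['opening'],s['gripper_force'],s['force'],s['tcp_pos'])
env.movel(tcp(REST,RY,.10),.06); print(env.get_state()['force'])
env.movel(tcp(REST,RY,.25),.2); s=env.get_state(); print(s['force'],s['opening'])
env.reach(stn(.005,.22),quat(a))
env.movel(stn(.005,.15),.15)
s=env.get_state(); print(s['force'],s['time'],s['tcp_pos'],stn(.005,.15))
for n in('top','side','wrist'):
    im,d,W,C,R=cloud(n); np.savez(n+'2.npz',im=im,W=W,C=C); cv2.imwrite(f'pics/{n}2.png',im)
A=cv2.imread('pics/top2.png')[235:330,245:480]; B=cv2.imread('pics/side2.png')[150:330,270:430]
cv2.imwrite('pics/c2.png',np.vstack([cv2.resize(A,(799,323)),np.hstack([cv2.resize(B,(240,270)),np.zeros((270,559,3),np.uint8)])]))
W=np.load('top2.npz')['W']
for y in (288,): print([(c,*W[y,c].round(3)) for c in range(300,372,4)])
E
```

```text
False [-0.6547 -0.2509 -0.3721]
0.022575222665359596 117.32734680175781 [-1.0636 -1.1784  5.5647] [0.464  0.3187 0.1195]
[-0.7672 -0.0144 -2.038 ]
[-0.7572 -0.9235 -1.3448] 0.022158397827135422
[ 0.128   0.3897 -0.8923] 6.825 [0.485  0.0823 0.2044] [0.4845 0.082  0.204 ]
[(300, np.float64(0.452), np.float64(0.035), np.float64(0.469)), (304, np.float64(0.47), np.float64(0.036), np.float64(0.162)), (308, np.float64(0.479), np.float64(0.03), np.float64(0.011)), (312, np.float64(0.478), np.float64(0.02), np.float64(0.032)), (316, np.float64(0.478), np.float64(0.01), np.float64(0.032)), (320, np.float64(0.479), np.float64(0.001), np.float64(0.008)), (324, np.float64(0.479), np.float64(-0.009), np.float64(0.009)), (328, np.float64(0.479), np.float64(-0.019), np.float64(0.013)), (332, np.float64(0.479), np.float64(-0.028), np.float64(0.007)), (336, np.float64(0.479), np.float64(-0.038), np.float64(0.01)), (340, np.float64(0.48), np.float64(-0.048), np.float64(0.008)), (344, np.float64(0.48), np.float64(-0.057), np.float64(0.007)), (348, np.float64(0.48), np.float64(-0.067), np.float64(0.007)), (352, np.float64(0.479), np.float64(-0.076), np.float64(0.013)), (356, np.float64(0.48), np.float64(-0.086), np.float64(0.007)), (360, np.float64(0.479), np.float64(-0.096), np.float64(0.014)), (364, np.float64(0.48), np.float64(-0.105), np.float64(0.01)), (368, np.float64(0.48), np.float64(-0.115), np.float64(0.009))]
```

View pics/c2.png

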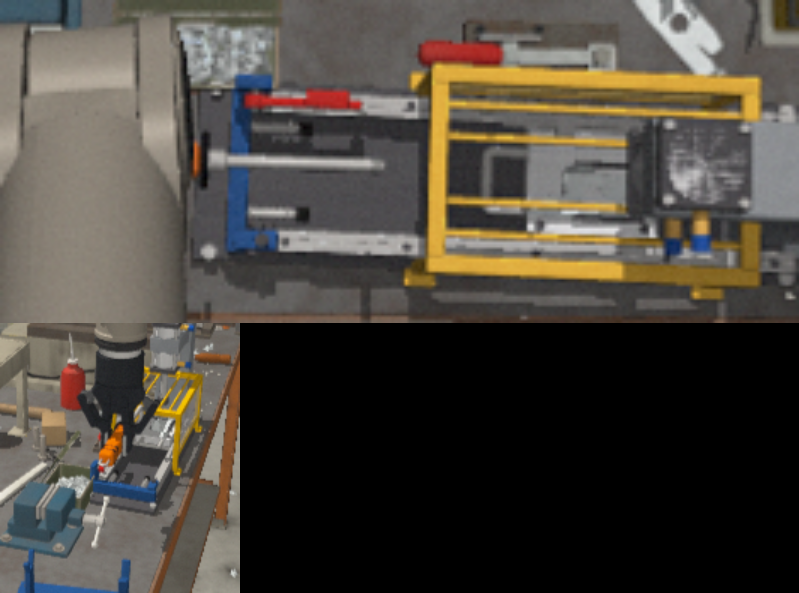

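The hook is held level, with the rod from (215,158) to (380,165) in the crop. I'll measure where the tip really is before going in.

Run:
```python
from h import *
np.set_printoptions(precision=4,suppress=True)
W=np.load('top2.npz')['W']; m=np.zeros((480,640),bool); m[270:295,308:362]=1
m&=(W[...,2]>.13)&(W[...,2]<.17); P=W[m]; d=P[:,:2]-O
sx,sy=d@xs,d@ys
print(len(P),'x',sx.min(),sx.max())
for lo in np.arange(-.09,.02,.02):
    k=(sx>lo)&(sx<lo+.02); 
    if k.any(): print(lo.round(3),sy[k].mean(),np.percentile(P[k,2],[50,85]))
```

```text
198 x -0.10273562783792443 0.004700212804835822
-0.09 -0.00022597659022026353 [0.1526 0.1548]
-0.07 0.0003467195596464195 [0.1524 0.1551]
-0.05 8.716480032658457e-05 [0.1539 0.1557]
-0.03 -0.0004364669132399022 [0.1533 0.1565]
-0.01 -0.00020215633999612017 [0.1502 0.1545]
```

Run:
```python
from h import *
np.set_printoptions(precision=4,suppress=True)
print(env.movel(stn(.005,.096),.1,stop_force=8))
print(env.movel(stn(.103,.096),.08,stop_force=6))
s=env.get_state();print(s['force'],s['tcp_pos']-stn(.103,.096))
print(env.movel(stn(.103,.064),.04,stop_force=5))
s=env.get_state();print(s['force'],s['tcp_pos']-stn(.103,.064),s['time'])
im,d,W,C,R=cloud('top'); np.savez('top3.npz',im=im,W=W)
cv2.imwrite('pics/c3.png',cv2.resize(im[235:330,295:480],None,fx=4.2,fy=4.2,interpolation=2))
```

```text
False
False
[ 0.2644 -0.3292 -1.1243] [ 0.0001  0.0006 -0.    ]
False
[ 0.6213 -0.8664 -0.9292] [ 0.0001 -0.0001  0.0001] 9.9917
```

View pics/c3.png

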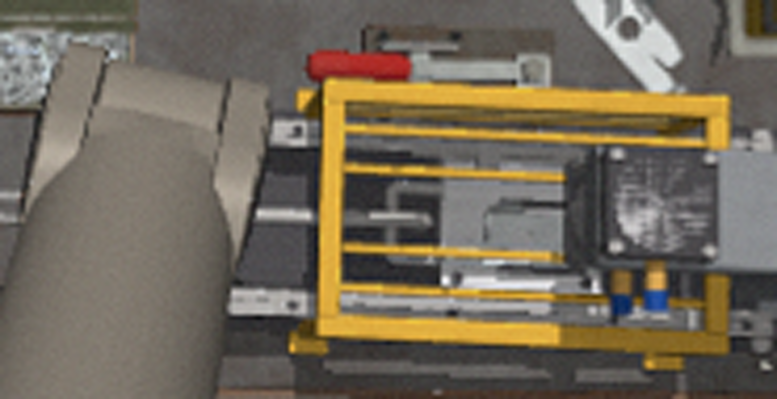

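The rod passes over the bail bar at crop (391,215) and ends in the window at about (430,218). Now the pull.

```bash
cat >> h.py <<'E'
def pull():
    f=np.mean([env.get_state()['force'][:2]@xs for _ in range(3)]); return f
E
python3 - <<'E'
from h import *
np.set_printoptions(precision=3,suppress=True)
z=.064; print('p0',pull())
print(env.movel(stn(.090,z),.02,stop_force=14),pull())
for c in(.06,.02,-.02,-.045):
    hit=env.movel(stn(c,z),.035,stop_force=12); s=env.get_state(); print(c,hit,pull(),s['force'],(s['tcp_pos']-stn(c,z)),s['time'])
    if hit or pull()<.8: break
else:
    for c in np.arange(-.0465,-.06,-.0015):
        hit=env.movel(stn(c,z),.008,stop_force=9); p=pull(); print(round(c,4),hit,p,env.get_state()['force'][2])
        if p>13: break
print(env.get_state()['time'])
E
```

```text
p0 0.08485420638307341
False 2.018851161113669
0.06 False 0.6923205286868491 [ 0.005 -0.693 -1.51 ] [0. 0. 0.] 11.85
11.85
```

Run:
```python
from h import *
im,d,W,C,R=cloud('top'); np.savez('top4.npz',im=im,W=W)
for r in (283,291):
  print([(c,*W[r,c].round(3)[1:]) for c in range(374,400)])
im2,*_=cloud('side')
cv2.imwrite('pics/c4.png',np.hstack([cv2.resize(im[235:330,330:480],(480,304)),cv2.resize(im2[150:290,310:430],(261,304))]))
```

```text
[(374, np.float64(-0.118), np.float64(0.128)), (375, np.float64(-0.12), np.float64(0.133)), (376, np.float64(-0.123), np.float64(0.126)), (377, np.float64(-0.137), np.float64(0.009)), (378, np.float64(-0.139), np.float64(0.011)), (379, np.float64(-0.142), np.float64(0.011)), (380, np.float64(-0.144), np.float64(0.009)), (381, np.float64(-0.147), np.float64(0.006)), (382, np.float64(-0.149), np.float64(0.011)), (383, np.float64(-0.152), np.float64(0.009)), (384, np.float64(-0.152), np.float64(0.023)), (385, np.float64(-0.153), np.float64(0.036)), (386, np.float64(-0.156), np.float64(0.035)), (387, np.float64(-0.158), np.float64(0.034)), (388, np.float64(-0.16), np.float64(0.037)), (389, np.float64(-0.163), np.float64(0.034)), (390, np.float64(-0.164), np.float64(0.041)), (391, np.float64(-0.167), np.float64(0.036)), (392, np.float64(-0.169), np.float64(0.043)), (393, np.float64(-0.172), np.float64(0.035)), (394, np.float64(-0.175), np.float64(0.035)), (395, np.float64(-0.176), np.float64(0.043)), (396, np.float64(-0.179), np.float64(0.041)), (397, np.float64(-0.181), np.float64(0.039)
[... 585 characters left out ...]
loat64(0.025)), (385, np.float64(-0.153), np.float64(0.035)), (386, np.float64(-0.156), np.float64(0.035)), (387, np.float64(-0.158), np.float64(0.037)), (388, np.float64(-0.16), np.float64(0.04)), (389, np.float64(-0.162), np.float64(0.039)), (390, np.float64(-0.165), np.float64(0.035)), (391, np.float64(-0.168), np.float64(0.032)), (392, np.float64(-0.17), np.float64(0.032)), (393, np.float64(-0.172), np.float64(0.036)), (394, np.float64(-0.174), np.float64(0.038)), (395, np.float64(-0.175), np.float64(0.047)), (396, np.float64(-0.179), np.float64(0.039)), (397, np.float64(-0.181), np.float64(0.04)), (398, np.float64(-0.183), np.float64(0.04)), (399, np.float64(-0.186), np.float64(0.034))]
```

View pics/c4.png

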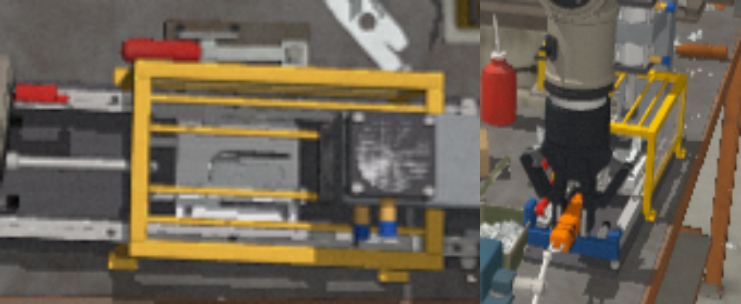

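The nest's front face has moved 36 mm from its start, so it follows the hook; the force reading just relaxes when the arm stops. I'll continue.

Run:
```python
from h import *
np.set_printoptions(precision=3,suppress=True)
z=.064
for c in(.02,-.02,-.044):
    hit=env.movel(stn(c,z),.035,stop_force=12); s=env.get_state(); print(c,hit,pull(),s['force'],(s['tcp_pos']-stn(c,z)),s['time'])
    if hit: break
else:
    for c in np.arange(-.0455,-.062,-.0015):
        hit=env.movel(stn(c,z),.008,stop_force=9); p=pull(); print(round(c,4),hit,round(p,2),env.get_state()['force'][2])
        if p>11: break
print(env.get_state()['time'])
```

```text
0.02 False 1.0012941428238695 [-0.347 -0.994 -1.03 ] [0. 0. 0.] 13.2417
-0.02 False 2.607202792998013 [ 0.503 -2.619 -1.849] [ 0. -0.  0.] 14.5333
-0.044 False 1.0642099990365663 [ 0.245 -1.07  -1.576] [0. 0. 0.] 15.3667
-0.0455 False 3.62 -2.5032245312118575
-0.047 False 4.88 -2.037898697756042
-0.0485 False 3.87 -2.419707131738175
-0.05 False 4.2 -1.8945842823718002
-0.0515 False 3.05 -1.5902032855226451
-0.053 False 3.53 -1.8211151229297782
-0.0545 False 4.03 -1.7125413734935293
-0.056 False 3.69 -1.4415907133798136
-0.0575 False 5.37 -2.1538917808751923
-0.059 False 6.61 -3.0853416534485545
-0.0605 False 9.04 -4.099379704049535
19.125
```

```bash
cat >> h.py <<'E'
def latch(im,W):
    H=cv2.cvtColor(im,cv2.COLOR_BGR2HSV); d=W[...,:2]-O; X=d@xs; Y=d@ys
    m=((H[...,0]<6)|(H[...,0]>172))&(H[...,1]>150)&(abs(Y-.0455)<.02)&(X<.02)&(X>-.12)&(W[...,2]>.02)&(W[...,2]<.12)
    x,z=X[m],W[...,2][m]; 
    if m.sum()<8: return m.sum()
    p=np.polyfit(x,z,1); return m.sum(),round(p[0],3),round(np.polyval(p,-.03),4),(x.min().round(3),x.max().round(3))
E
python3 - <<'E'
from h import *
z=.064
for n in('top.npz','top2.npz','top4.npz'):
    T=np.load(n); print(n,latch(T['im'],T['W']))
def rep(c,hit):
    im,d,W,*_=cloud('top'); p=pull(); print(round(c,4),hit,round(p,2),env.get_state()['force'][2].round(2),latch(im,W)); return p
p=rep(-.0605,0)
for c in np.arange(-.0612,-.066,-.0007):
    hit=env.movel(stn(c,z),.006,stop_force=8); p=rep(c,hit)
    if p>14: break
s=env.get_state(); print(s['time'])
im,*_=cloud('top'); im2,*_=cloud('side')
cv2.imwrite('pics/c5.png',np.hstack([cv2.resize(im[235:330,280:400],(480,380)),cv2.resize(im2[190:290,320:404],(319,380))]))
E
```

```text
top.npz (np.int64(113), np.float64(0.082), np.float64(0.0629), (np.float64(-0.084), np.float64(-0.007)))
top2.npz (np.int64(113), np.float64(0.074), np.float64(0.0634), (np.float64(-0.084), np.float64(-0.007)))
top4.npz (np.int64(69), np.float64(-0.02), np.float64(0.0632), (np.float64(-0.044), np.float64(-0.007)))
-0.0605 0 9.08 -4.26 (np.int64(114), np.float64(0.069), np.float64(0.0635), (np.float64(-0.084), np.float64(-0.007)))
-0.0612 False 11.52 -4.82 (np.int64(112), np.float64(0.061), np.float64(0.063), (np.float64(-0.084), np.float64(-0.007)))
-0.0619 False 11.92 -4.07 (np.int64(115), np.float64(0.055), np.float64(0.0631), (np.float64(-0.084), np.float64(-0.007)))
-0.0626 False 12.69 -4.34 (np.int64(114), np.float64(0.067), np.float64(0.0632), (np.float64(-0.084), np.float64(-0.007)))
-0.0633 False 14.4 -3.83 (np.int64(115), np.float64(0.071), np.float64(0.0631), (np.float64(-0.084), np.float64(-0.007)))
20.4417
```

View pics/c5.png

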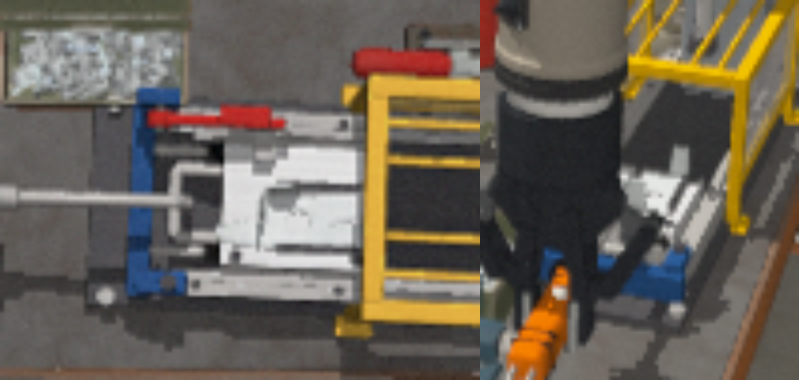

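Run:
```python
from h import *
im,d,W,*_=cloud('top'); np.savez('top5.npz',im=im,W=W)
X=(W[...,:2]-O)@xs; Y=(W[...,:2]-O)@ys; g=cv2.cvtColor(im,cv2.COLOR_BGR2GRAY)
for y0 in (.02,-.012,.0455,.03):
    r=[]
    for c in range(310,372):
        k=np.argmin(abs(Y[:,c]-y0)+10*np.isnan(Y[:,c])); r.append((round(float(X[k,c]*1e3)),round(float(W[k,c,2]*1e3)),int(g[k,c])))
    print(y0,*r)
m=np.zeros(g.shape,bool); m[:,:]=(abs(Y)<.008)&(X<-.05)&(X>-.2)&(W[...,2]<.09)
for lo in np.arange(-.13,-.05,.01):
    k=m&(X>lo)&(X<lo+.01); print(lo.round(3), k.sum(), np.percentile(W[...,2][k],[85,95]).round(4) if k.sum() else '', Y[k&(W[...,2]>.055)].mean())
```

```text
Traceback (most recent call last):
ValueError: cannot convert float NaN to integer
```

Run:
```python
import sys
from h import *
T=np.load('top5.npz'); im,W=T['im'],T['W']
W=np.where(np.isnan(W),9,W)
X=(W[...,:2]-O)@xs; Y=(W[...,:2]-O)@ys; g=cv2.cvtColor(im,cv2.COLOR_BGR2GRAY)
for y0 in (.02,-.012,.0455,.03):
    r=[]
    for c in range(310,372):
        k=np.argmin(abs(Y[:,c]-y0)); r.append('%d/%d/%d'%(X[k,c]*1e3,W[k,c,2]*1e3,g[k,c]))
    print(y0,*r)
m=(abs(Y)<.008)&(X<-.04)&(X>-.2)&(W[...,2]<.09)&(W[...,2]>.05)
for lo in np.arange(-.13,-.05,.01):
    k=m&(X>lo)&(X<lo+.01)
    if k.any(): print(lo.round(3), k.sum(), np.percentile(W[...,2][k],[50,85]).round(4), Y[k].mean().round(4))
print(X[m].max())
```

```text
0.02 -100/10/79 -98/5/83 -95/12/58 -93/32/77 -90/30/76 -88/31/71 -85/31/71 -83/32/76 -81/11/43 -78/9/44 -76/6/49 -73/9/42 -71/29/97 -69/34/174 -66/36/171 -64/36/118 -62/34/105 -59/35/109 -57/35/108 -54/31/112 -52/32/117 -50/32/122 -47/33/125 -45/33/124 -43/32/129 -40/36/102 -38/33/225 -35/35/223 -33/35/222 -31/36/222 -28/32/223 -26/41/221 -24/34/225 -21/32/173 -19/33/164 -16/32/166 -14/37/163 -12/37/161 -10/41/225 -7/36/225 -5/36/227 -2/37/225 0/36/225 2/36/225 4/37/225 7/27/224 9/35/224 11/38/222 13/36/223 16/33/224 18/37/224 20/37/223 23/31/227 25/36/231 27/39/221 30/33/229 33/32/229 35/36/232 37/36/237 39/39/157 42/37/131 36/128/113
-0.012 -99/11/77 -97/15/83 -94/33/75 -92/35/67 -89/32/70 -87/28/72 -85/37/72 -82/34/61 -80/5/78 -77/11/76 -75/9/80 -73/10/69 -70/33/156 -68/33/186 -66/32/157 -63/7/74 -60/9/62 -58/10/59 -56/9/112 -53/7/109 -51/10/116 -48/9/112 -46/17/106 -44/11/108 -41/11/146 -40/38/172 -37/35/194 -35/38/211 -32/37/214 -30/39/212 -28/43/215 -25/34/218 -23/35/221 -21/40/225 -18/41/147 -16/36/124 -14/41/220 -11/37/223 -9/37/223 -7/46/221 -4/35/224 -2/38/220 0/36/219 2/34
[... 1011 characters left out ...]
/11/46 -49/11/39 -47/27/25 -45/34/26 -43/28/18 -40/25/0 -38/42/134 -36/30/133 -33/38/131 -31/41/131 -29/35/130 -26/36/133 -24/34/134 -21/34/120 -20/49/173 -17/44/188 -15/42/168 -12/40/164 -10/46/155 -7/36/164 -5/38/162 -2/35/155 0/38/219 2/32/218 4/33/221 6/39/220 8/37/219 11/35/220 13/38/219 15/39/221 18/35/219 20/37/219 23/34/222 26/26/223 28/33/222 30/38/220 32/34/221 35/32/222 37/33/229 39/35/151 42/35/135 36/126/85
-0.13 20 [0.0678 0.0687] -0.0002
-0.12 16 [0.0663 0.0685] 0.0001
-0.11 15 [0.0674 0.0712] 0.0
-0.1 13 [0.0668 0.0692] -0.0004
-0.09 14 [0.068  0.0709] -0.0005
-0.08 12 [0.065  0.0676] 0.0001
-0.07 14 [0.0651 0.0675] -0.0003
-0.06 4 [0.0583 0.0585] -0.0002
-0.05948326943735342
```

The nest sits at about +5 mm and the latch is at its fully-down height, with the keeper already ahead of the nose, so it looks locked. To prove it I'll take the load off within the bail window and see whether the nest stays against the buffers.

Run:
```python
from h import *
z=.064
def edge(im):   # subpixel column of nest front edge / bail
    g=cv2.cvtColor(im,cv2.COLOR_BGR2GRAY).astype(float)[291:299,326:345].mean(0); gr=np.gradient(g); i=gr.argmax(); return g.round().astype(int)
T=np.load('top5.npz'); print(edge(T['im']),latch(T['im'],T['W']))
for c in(-.060,-.056,-.053):
    hit=env.movel(stn(c,z),.02,stop_force=18); im,d,W,*_=cloud('top'); print(c,hit,pull(),latch(im,W)); print(edge(im))
np.savez('top6.npz',im=im,W=W)
print(env.get_state()['force'],env.get_state()['time'])
```

```text
[ 91 106 141 142 132 100  92  92 103 199 210 202 178 177 200 210 214 221
 156] (np.int64(113), np.float64(0.088), np.float64(0.0633), (np.float64(-0.084), np.float64(-0.007)))
-0.06 False 9.271630435547156 (np.int64(114), np.float64(0.073), np.float64(0.0632), (np.float64(-0.084), np.float64(-0.007)))
[ 92 104 129 140 142 111  91  95  84 142 204 206 186 180 193 207 211 216
 210]
-0.056 False 0.47799270404306365 (np.int64(114), np.float64(0.056), np.float64(0.0627), (np.float64(-0.084), np.float64(-0.007)))
[ 91 107 101 137 143 112  94  93  85 133 204 204 187 179 192 206 209 216
 221]
-0.053 False -0.060875631645805034 (np.int64(112), np.float64(0.059), np.float64(0.0636), (np.float64(-0.084), np.float64(-0.007)))
[109  84  90 105 107 108  94  94  84 133 205 206 187 180 192 208 208 214
 220]
[-0.42620879  0.07019003  0.24724181] 21.7083
```

Run:
```python
from h import *
z=.064
def edge(im): return cv2.cvtColor(im,cv2.COLOR_BGR2GRAY).astype(float)[291:299,326:345].mean(0).round().astype(int)
hit=env.movel(stn(-.034,z),.01,stop_force=8); s=env.get_state(); im,d,W,*_=cloud('top')
print(hit,pull(),(s['tcp_pos'][:2]-stn(-.034,z)[:2])@xs,latch(im,W),edge(im))
env.movel(stn(-.051,z),.03); im,d,W,*_=cloud('top'); print(pull(),latch(im,W),edge(im),env.get_state()['time'])
im2,*_=cloud('side'); cv2.imwrite('pics/c6.png',np.hstack([cv2.resize(im[235:330,280:400],(480,380)),cv2.resize(im2[190:290,320:404],(319,380))]))
```

```text
True -2.367267169707268 -0.006144937796537474 (np.int64(113), np.float64(0.075), np.float64(0.0637), (np.float64(-0.084), np.float64(-0.007))) [104 104 104 105 105  85  61  59  58  80 199 215 200 174 178 206 210 215
 218]
-0.7760232149005932 (np.int64(114), np.float64(0.069), np.float64(0.063), (np.float64(-0.084), np.float64(-0.007))) [106  92  88  89 107  87  95  96  87 107 201 212 201 174 177 207 210 214
 218] 23.675
```

Run:
```python
from h import *
z=.064
def edge(im): return cv2.cvtColor(im,cv2.COLOR_BGR2GRAY).astype(float)[291:299,326:345].mean(0).round().astype(int)
env.movel(stn(-.0415,z),.03,stop_force=9)
for c in(-.040,-.0385,-.037,-.0355,-.034):
    hit=env.movel(stn(c,z),.006,stop_force=9); im,d,W,*_=cloud('top'); p=pull()
    print(c,hit,p,latch(im,W)[1:3],edge(im))
    if p<-9: break
env.movel(stn(-.051,z),.03); im,d,W,*_=cloud('top'); print(pull(),latch(im,W),edge(im),env.get_state()['time'])
```

```text
-0.04 False -1.0737469578666041 (np.float64(0.06), np.float64(0.0631)) [103 104 105 106 107  84  61  59  55  82 200 213 200 173 178 207 210 214
 218]
-0.0385 False -5.024064225788086 (np.float64(0.066), np.float64(0.0629)) [103 103 105 105 107  84  60  59  56  84 184 211 201 174 178 207 209 214
 217]
-0.037 False -9.568821128778595 (np.float64(0.077), np.float64(0.064)) [107 102 105 105 106  82  67  61  54  92 185 212 201 175 178 205 210 212
 219]
0.34020124681028624 (np.int64(113), np.float64(0.044), np.float64(0.0631), (np.float64(-0.084), np.float64(-0.007))) [106  93  84  90 107  82  95  97  85 114 201 212 201 175 178 204 210 213
 218] 26.2083
```

View pics/c6.png

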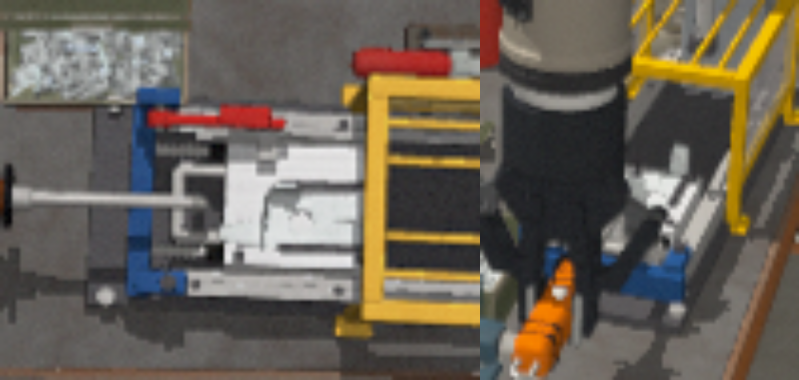

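A steady 9.6 N back-push, on top of the buffers, doesn't move the nest, and the latch stays down, so it is locked. In the picture the tip is free in the window at crop (205,205). Next I lift off and check how the hook sits in the gripper.

Run:
```python
from h import *
np.set_printoptions(precision=4,suppress=True)
print(env.movel(stn(-.051,.11),.05,stop_force=6)); env.movel(stn(-.051,.22),.2)
env.reach(tcp(REST,RY,.22),quat(RY)); s=env.get_state(); print(s['time'],s['force'])
T=np.load('top.npz')
for n in('top','side'):
    im,d,W,*_=cloud(n); np.savez(n+'7.npz',im=im,W=W)
    u=np.array([np.cos(RY),np.sin(RY)]); D=W[...,:2]-REST; X=D@u; Y=D@np.array([-u[1],u[0]]); Z=W[...,2]
    m=(abs(Y)<.012)&(X>.06)&(X<.2)&(Z>.15)&(Z<.26); print(n,m.sum(),'xmax',np.percentile(X[m],[98,100]) if m.any() else '')
    for lo in np.arange(.07,.18,.02):
        k=m&(X>lo)&(X<lo+.02)&(Z>.21)
        if k.sum()>2: print(lo.round(3),k.sum(),Y[k].mean(),np.percentile(Z[k],[50,90]))
    k=m&(X>.155)&(Z<.205); print('bend',k.sum(),X[k].mean() if k.any() else '',Y[k].mean() if k.any() else '', Z[k].min() if k.any() else '')
    if k.sum()>5: p=np.polyfit(Z[k],X[k],1); print('bend slope',p)
```

```text
False
29.1583 [ 0.9393  0.145  -1.0081]
top 235 xmax [0.1705 0.1722]
0.07 39 -0.0013453384951489353 [0.2216 0.2251]
0.09 38 -0.0011960511249915484 [0.222  0.2252]
0.11 37 -0.0016470948851490096 [0.2232 0.2264]
0.13 39 -0.001515537746709661 [0.2219 0.2245]
0.15 35 -0.0015952477661190264 [0.221 0.224]
0.17 4 -0.0024317281356583415 [0.213  0.2154]
bend 17 0.16779858689219687 -0.0031265466490900395 0.1744378136701813
bend slope [0.0072 0.1665]
side 302 xmax [0.1702 0.1715]
0.07 39 0.003184741165200209 [0.2189 0.2212]
0.09 41 0.002963233144065452 [0.2188 0.221 ]
0.11 39 0.002854331334618623 [0.2185 0.221 ]
0.13 38 0.0030361227305333864 [0.219  0.2207]
0.15 41 0.0030163779024443764 [0.2168 0.2205]
bend 62 0.16698241809272246 0.0028393912892252433 0.16969492999662097
bend slope [0.0226 0.1628]
```

Run:
```python
from h import *
np.set_printoptions(precision=4,suppress=True)
u=np.array([np.cos(RY),np.sin(RY)])
def end(n,z0):
    W=np.load(n)['W']; D=W[...,:2]-REST; X=D@u; Y=D@np.array([-u[1],u[0]]); Z=W[...,2]
    m=(abs(Y)<.012)&(X>.1)&(X<.2)&(Z>z0-.01)&(Z<z0+.01); return np.percentile(X[m],[95,98,100]),Y[m].mean()
for n,z0 in(('top.npz',.065),('top7.npz',.22),('side.npz',.065),('side7.npz',.22)): print(n,*end(n,z0))
dx=0
env.movel(tcp(REST+dx*u,RY,.11),.15); s=env.get_state()
print(env.movel(tcp(REST+dx*u,RY,.0655),.04,stop_force=6)); s=env.get_state(); print(s['force'],s['tcp_pos']-tcp(REST,RY,.065),s['time'])
```

```text
top.npz [0.1684 0.1695 0.1745] -0.0006003234036095087
top7.npz [0.1676 0.1705 0.1722] -0.0015431359381913045
side.npz [0.1662 0.1694 0.1718] 0.003612452072298691
side7.npz [0.1652 0.1672 0.1703] 0.002979021866463898
True
[-0.3211 -1.143   4.726 ] [-0.0002 -0.0002  0.0005] 31.2167
```

Run:
```python
from h import *
np.set_printoptions(precision=4,suppress=True)
env.grip(.085,20); env.dwell(.3)
env.movel(tcp(REST,RY,.17),.12); s=env.get_state(); print(s['force'],s['time'])
im,d,W,*_=cloud('wrist'); H=cv2.cvtColor(im,cv2.COLOR_BGR2HSV); m=(H[...,0]>=5)&(H[...,0]<18)&(H[...,1]>170)&(H[...,2]>100)&(W[...,2]>.06)&(W[...,2]<.1)
P=W[m]; print(len(P),np.median(P,0),cv2.minAreaRect(P[:,:2].astype(np.float32)),np.percentile(P[:,2],[2,98]))
env.movel(tcp(REST,RY,.25),.2)
im,d,W,*_=cloud('top'); print(latch(im,W), cv2.cvtColor(im,cv2.COLOR_BGR2GRAY).astype(float)[291:299,326:345].mean(0).round().astype(int))
im2,*_=cloud('side')
cv2.imwrite('pics/fin.png',np.hstack([cv2.resize(im[200:335,130:400],(540,270)),cv2.resize(im2[290:370,240:370],(255,270))]))
```

```text
[-0.3314  0.8571 -0.7035] 33.175
1679 [0.4361 0.3194 0.0772] ((0.45496875047683716, 0.318889319896698), (0.11066038906574249, 0.025069521740078926), 8.187551498413086) [0.0731 0.0795]
(np.int64(116), np.float64(0.064), np.float64(0.0634), (np.float64(-0.084), np.float64(-0.007))) [139 139 131 138 142 111  96  96  84 117 202 212 202 175 179 205 209 212
 219]
```

View pics/fin.png

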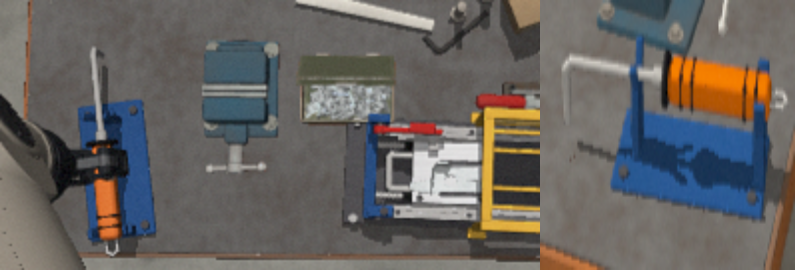

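The hook lies in its forks within about 1.5 mm of where it was, tip at (95,50). The nest is still locked at the end stop, the latch is down and the gripper is clear.

```bash
python3 -c "
from h import *
print(job.job_done())"
```

```text
the job is handed in; nothing more can be done
None
```

I drew the nest out and it is locked behind the red latch (a back-push of about 9.6 N did not move it), the hook is back in its rest within about 1.5 mm, and I handed the job in at about 34 s; no pull reading exceeded 14.4 N, though I read the force only between moves.

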